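# Feel the bent guard's cut edge for burrs

## Robot

A 7-joint arm with a two-finger parallel gripper is mounted at the origin on the work surface. World frame = base frame: x ahead of the robot, y to its left, z up, the work surface at z = 0. Lengths are in m, angles in rad, forces in N, time in s.
With the tool pointing down it reaches from about 0.4 to 0.85 m from the base axis. Payload 4.4 kg.
Tool frame: the origin (TCP) lies between the finger pads; the fingertips stand 25 mm ahead of it and the grasp point (between the pads) lies 6 mm ahead of it; z points along the fingers, y is the direction in which the jaws open and shut (so a half turn about z gives the same grasp; the last joint's range is limited). The gripper opens to 94 mm and grips with 3 to 60 N. Pads are 16 mm wide; open, the fingers measure 119 mm over their backs; the gripper's body (75 mm by 177 mm) begins 78 mm behind the grasp point.
Start: joints at [-1.253, 0.628, 0.038, 1.517, -0.027, 0.996, -0.02], TCP at [0.243, 0.603, 0.208] pointing down, gripper open.
Joint ranges: [-3.06, 3.06], [-0.37, 2.12], [-1.25, 1.32], [0.18, 2.47], [-1.1, 4.24], [0.23, 1.98], [-2.94, 2.94]. Speed limits (rad/s): [2.57, 2.57, 3.14, 3.14, 3.14, 3.14, 3.14].

## Interface

Orientations are given as a unit quaternion [x, y, z, w].
In Python, from cell import get_obs, read_camera, get_calibration, close_job, boxes_of gives the robot as it stands.
- The arm moves only by the shell command python3 -m crank 'ROWS' [FORCE]. ROWS is JSON, a list of rows, each an object of numbers: "x", "y", "z": the shift along the tool's x, y, z in mm; "rx", "ry", "rz": the turn, a rotation vector about the tool's x, y, z in degrees; "claw": the opening, from -1 (shut) to 1 (fully open). In form: [{"x": .., "y": .., "z": .., "rx": .., "ry": .., "rz": .., "claw": ..}, ...]. A call has 1 to 8 rows; each row is the pose to reach, as a shift and turn from the pose measured when the call began, along the tool's axes at that moment; what a row does not reach only later rows make up. A row lasts 1/8 s, in which the tool goes at most 62.5 mm and 10.7 degrees, less where a joint would pass 70% of its speed; a pose out of reach is approached as far as the arm can. A call with a gripper value outside its range is refused whole. The fingers move at their own pace and stop on an object; FORCE is the grip in N (left out, the last holds). Time passes only in rows, so rows that repeat a pose let the fingers close. It gives the time, the measured TCP pose, the force and the opening at its end, in the units of the state.
- get_obs(): the state, without advancing time (a new reading comes with each control period).
- read_camera(name): name is "scene" or "top" or "wrist"; returns the picture (400x640x3 uint8, blue, green, red); there is no depth.
- get_calibration(name): a dict with "intrinsics" (3x3 intrinsics, pixels), "k1" (the pictures are not rectified: a ray, as slopes to the right and down, at radius r is drawn at 1 + k1 r^2 times it, then the intrinsics apply), "xyz" and "attitude" of the camera in the world; the wrist camera has in their place "mount" (4x4, takes a point from camera to tool coordinates, whose origin is the TCP and whose axes are the flange's). Camera axes: x right, y up, looking along -z (the intrinsics and any distortion apply to the point x, -y, -z); pixel columns grow to the right and rows downward; lengths in m; the calibration is good to about 2 mm. A picture is of the moment at which its call begins: read the wrist's pose just before it. get_calibration takes no time and is no camera call.
- close_job(): hands the job in, once; it reports no verdict.
Trained networks look in the newest picture that a camera, given by its name, has taken for a name from the list of things; names that differ only in an ending like _2 or _b are one class to them, and where a whole thing is asked for, a point or a joint stands for the part that bears it (a point fixed in the world has none). Each returns a list of dicts, best first, with "conf" (0 to 1); they miss things now and then, are a little off and sometimes report something else, mostly with a low value. They report only what shows in the picture. A call takes as long as a camera call.
- boxes_of(camera, label): "at" ([column, row] in pixels, amid what is visible of it).
The state is a dict: "clock": time; "qpos": joint angles; "dq": joint speeds; "joint_torque": joint torques, N m; "position": TCP position; "orientation": TCP orientation; "force": force on the tool from outside, world axes, zero at the start; "moment": the same for the moment, N m; "finger_gap": finger opening in m.
Only numpy, scipy, OpenCV 4.12 (cv2) and the standard library are available. Lean on these libraries where they do the work, as an engineer would, in place of code of your own. Each camera call takes 0.05 s, during which the arm holds its last target.

## Task

Feel the freshly cut top edge of the bent aluminium guard for burrs: set your fingertips lightly on the top edge at the free end of its longer leg, stroke along the edge in touch with it, round the bend, to the free end of the shorter leg, then lift clear. Touch only from above and gently, so that the guard sinks only a little into its soft pads; do not pinch, lift or bottom it, and leave the loose things around it where they are.

Things in the scene. Friction and masses are not known exactly. Their poses are not given: they have to be found in the camera images.
- stand: Fixed aluminium T-slot cross table of a mill, 260 x 180 mm, 65 mm high, black hand knobs, at any yaw. Origin: centre of its underside on the bench; x along the slots. On soft pads it carries the guard: brown wooden base board 212 x 134 mm, top at 93 mm, with an upright bare aluminium wall 5 mm thick, 55 mm high.
- guard (a joint): How far the guard has sunk into its pads, m: 0 at rest, down positive. It moves only straight up and down, like a spring: about 1 mm per newton, bottomed at 12 mm; over 8 mm (8 N) is too hard. Springs back. Its wall, seen from above: 140 mm straight along the stand's +x (longer leg), then a 60 degree bend to the left and 100 mm straight (shorter leg).
- edge_start (a point): Middle of the wall's top edge at the free end of the longer leg: the start of the stroke; 148 mm above the bench at rest. Axes of all edge points as the stand's.
- edge_a (a point): Point on the top edge of the longer leg, 47 mm from edge_start.
- edge_b (a point): Point on the top edge of the longer leg, 93 mm from edge_start.
- edge_bend (a point): Point on the top edge at the bend, 140 mm from edge_start, where the shorter leg begins.
- edge_c (a point): Point on the top edge half way along the shorter leg, 50 mm from the bend.
- edge_end (a point): Middle of the wall's top edge at the free end of the shorter leg, 100 mm from the bend: the end of the stroke.
- spacer: Loose steel spacer ring, 26 mm across, 30 mm high, standing on the guard's base board inside the bend, about 50 mm or more from the wall. Origin at the centre of its underside. To be left alone.
- oil: Loose white plastic oil bottle with black cap, 52 mm across, 120 mm high, standing on the bench. Origin at the centre of its underside. To be left alone.
- spanner: Loose steel spanner, 160 mm long, lying on the bench. To be left alone.
- offcut: Loose wood offcut, 70 x 45 x 30 mm, on the bench. Origin at the centre of its underside. To be left alone.

How it is judged:
On the way, in this order (a step that is already met when the one before it is completed fails the run):
1. fingertips touch the top edge at the free end of the longer leg (horizontal distance between the grasp point and edge_start below 0.018 m and z of the grasp point in the frame of edge_start above 0.004 m and contact force between the fingers and stand above 0.2 N), for 0.05 s.
2. touching a third of the way along the longer leg (horizontal distance between the grasp point and edge_a below 0.018 m and z of the grasp point in the frame of edge_a above 0.004 m and contact force between the fingers and stand above 0.2 N), for 0.05 s.
3. touching two thirds of the way along the longer leg (horizontal distance between the grasp point and edge_b below 0.018 m and z of the grasp point in the frame of edge_b above 0.004 m and contact force between the fingers and stand above 0.2 N), for 0.05 s.
4. touching at the bend (horizontal distance between the grasp point and edge_bend below 0.018 m and z of the grasp point in the frame of edge_bend above 0.004 m and contact force between the fingers and stand above 0.2 N), for 0.05 s.
5. touching half way along the shorter leg (horizontal distance between the grasp point and edge_c below 0.018 m and z of the grasp point in the frame of edge_c above 0.004 m and contact force between the fingers and stand above 0.2 N), for 0.05 s.
6. touching at the free end of the shorter leg (horizontal distance between the grasp point and edge_end below 0.018 m and z of the grasp point in the frame of edge_end above 0.004 m and contact force between the fingers and stand above 0.2 N), for 0.05 s.
At the end, for the whole second after the job is handed in: After touching the edge at all six points in order (fingers within 18 mm of each, seen from above), the guard has sprung back to within 3 mm of rest, bottle and spacer stand upright, and all four loose things are within 20 mm of where they were (value of joint guard between -0.003 and 0.003 m and angle between each of oil, spacer's own z axis and vertical below 0.1 rad and distance of each of spacer, oil, spanner, offcut from where it was at the start of the episode below 0.02 m).
It fails at once if guard pressed more than 8 mm down into its pads (too hard) (value of joint guard above 0.008 m).
It fails at once if guard lifted more than 4 mm off its rest (value of joint guard below -0.004 m).
It fails at once if fingers reach down beside the edge and touch or pinch the guard or stand, instead of touching the edge from above (contact force between the fingers and stand above 0.2 N and z of the grasp point in the frame of edge_start below 0.004 m).
It fails at once if a loose thing moved by more than 20 mm (distance of any of spacer, oil, spanner, offcut from where it was at the start of the episode above 0.02 m).
It also fails if it takes over 48 s, if anything falls off the work surface, if the arm or the gripper's body presses on something with over 40 N, if the wrist force passes 120 N, or if a joint passes its speed limit or range.

## Working session

There is one attempt and no reset: what is moved stays moved. The work goes in short steps, Python scripts to look and compute and a shell command to move; the robot and the scene stay as the last step left them, time stands still between calls to the robot, and variables do not carry over. Pictures are saved under pics/ and viewed, and the job is handed in when it is done.

```bash
ls; mkdir -p pics; python3 - <<'E'
from cell import *
import cv2
print(get_obs())
for n in ["scene","top","wrist"]:
    im=read_camera(n); cv2.imwrite(f"pics/{n}0.png",im); print(n,get_calibration(n))
E
```

```text
pics
{'clock': 0.0, 'qpos': array([-1.25277674,  0.62928769,  0.0384835 ,  1.51837049, -0.0269754 ,
        0.99628553, -0.02000465]), 'dq': array([ 2.99180176e-03,  1.78142236e-03,  1.19699145e-03, -5.82797065e-05,
        1.02504728e-03,  9.57157583e-04,  8.60697100e-04]), 'joint_torque': array([ 1.25816372e-03, -5.49730146e+01,  1.14405110e+00, -1.86633414e+01,
       -5.20494254e-02,  2.36033765e-02,  1.58397820e-04]), 'position': array([0.24315954, 0.6020959 , 0.20759196]), 'orientation': array([ 1.90746130e-01,  9.81638974e-01, -9.05001982e-04, -1.42151233e-04]), 'force': array([-0.54424154,  0.50310059,  0.25719647]), 'moment': array([-0.03485275,  0.02236656, -0.02204604]), 'finger_gap': 0.09371324968071923}
scene {'intrinsics': array([[414.54519032,   0.        , 314.00563216],
       [  0.        , 414.54519032, 199.37636796],
       [  0.        ,   0.        ,   1.        ]]), 'k1': -0.0912513015623407, 'xyz': array([1.08080958, 0.32150229, 0.93315333]), 'attitude': array([0.1593066 , 0.28589342, 0.81554334, 0.47725824])}
top {'intrinsics': array([[407.12485028,   0.        , 321.57448319],
       [  0.        , 407.12485028, 202.32600954],
       [  0.        ,   0.        ,   1.        ]]), 'k1': -0.07981286441400275, 'xyz': array([0.32539676, 0.00168038, 1.21421892]), 'attitude': array([-0.05847064,  0.07071844,  0.70451829, -0.70372869])}
wrist {'intrinsics': array([[306.17362256,   0.        , 318.46397209],
       [  0.        , 306.17362256, 197.68920094],
       [  0.        ,   0.        ,   1.        ]]), 'k1': -0.05161534228521172, 'mount': array([[-1.38529588e-04,  9.61996623e-01,  2.73061309e-01,
         7.95899078e-02],
       [ 9.99999819e-01,  2.93035084e-04, -5.25043985e-04,
        -2.09407280e-04],
       [-5.85107084e-04,  2.73061187e-01, -9.61996489e-01,
        -1.77050332e-01],
       [ 0.00000000e+00,  0.00000000e+00,  0.00000000e+00,
         1.00000000e+00]])}
```

View pics/scene0.png

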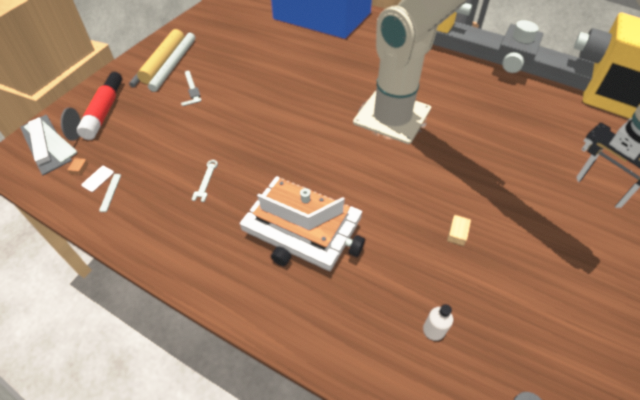

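View pics/top0.png

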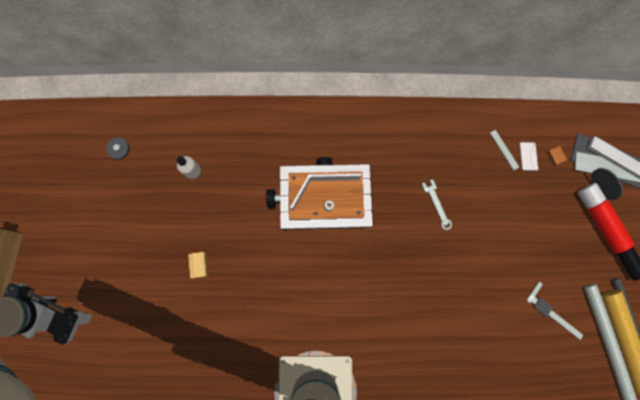

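View pics/wrist0.png

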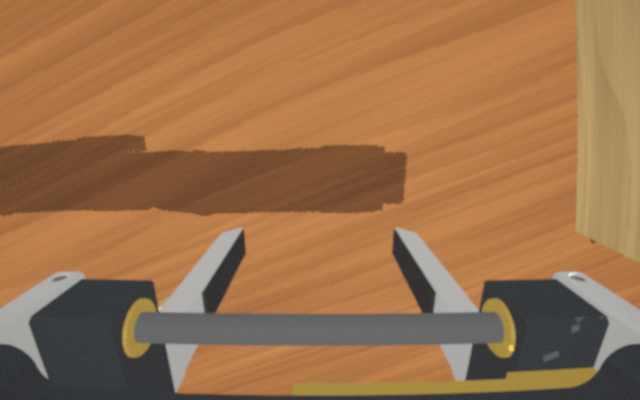

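```bash
cat > h.py <<'E'
import numpy as np, cv2
from scipy.spatial.transform import Rotation as R
from cell import *
def ray(cal,px,pose=None):
    K=cal["intrinsics"]; p=np.array(px,float)
    d=np.array([(p[0]-K[0,2])/K[0,0],(p[1]-K[1,2])/K[1,1]]); u=d.copy()
    for _ in range(30): u=d/(1+cal["k1"]*(u@u))
    v=np.array([u[0],-u[1],-1])
    if pose is None: return np.array(cal["xyz"]),R.from_quat(cal["attitude"]).apply(v)
    pos,q=pose; M=cal["mount"]; r=R.from_quat(q)
    return pos+r.apply(M[:3,3]), r.apply(M[:3,:3]@v)
def at_z(cal,px,z,pose=None):
    o,d=ray(cal,px,pose); return o+d*(z-o[2])/d[2]
def proj(cal,P,pose=None):
    if pose is None: c=R.from_quat(cal["attitude"]).inv().apply(np.array(P)-cal["xyz"])
    else:
        pos,q=pose; M=cal["mount"]; c=M[:3,:3].T@(R.from_quat(q).inv().apply(np.array(P)-pos)-M[:3,3])
    u=np.array([c[0],-c[1]])/-c[2]; u=u*(1+cal["k1"]*(u@u)); K=cal["intrinsics"]
    return np.array([K[0,0]*u[0]+K[0,2],K[1,1]*u[1]+K[1,2]])
E
python3 - <<'E'
import cv2
a=cv2.imread("pics/top0.png")[150:240,255:385]; cv2.imwrite("pics/topz.png",cv2.resize(a,None,fx=6,fy=6,interpolation=2))
a=cv2.imread("pics/scene0.png")[170:275,230:370]; cv2.imwrite("pics/scenez.png",cv2.resize(a,None,fx=5,fy=5,interpolation=2))
E
```

```text
(no output)
```

View pics/topz.png

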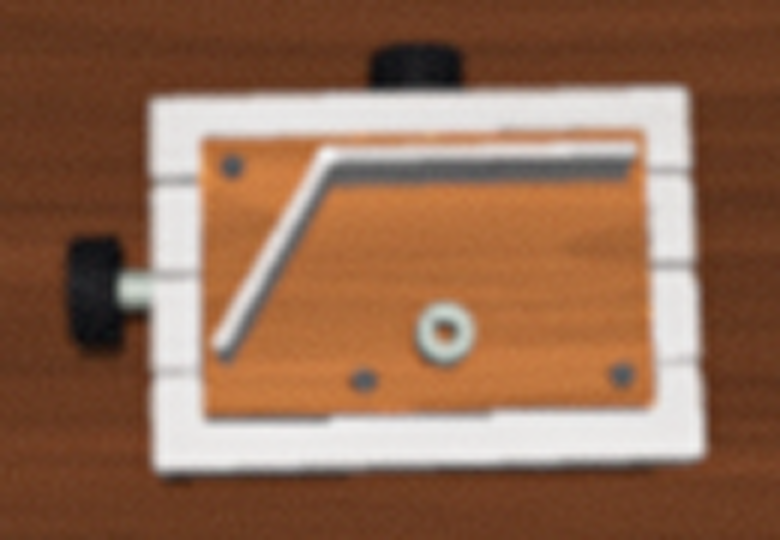

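View pics/scenez.png

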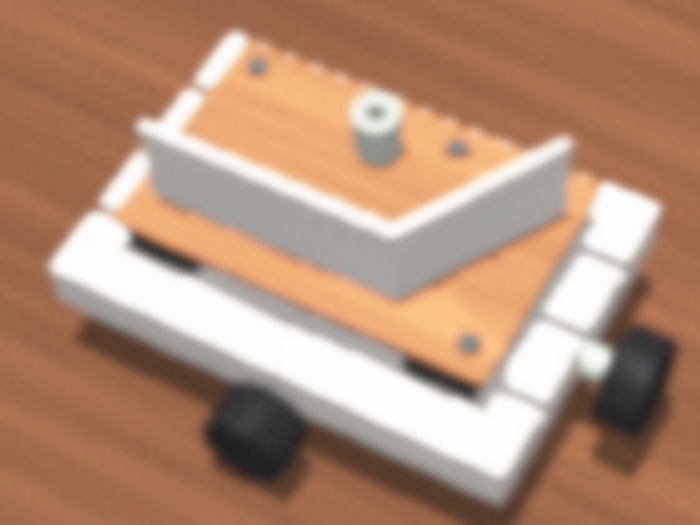

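```bash
python3 - <<'E'
from h import *
from scipy.optimize import least_squares
ct,cs=get_calibration("top"),get_calibration("scene")
zt=lambda x,y:((x+.5)/6-.5+255,(y+.5)/6-.5+150)
zs=lambda x,y:((x+.5)/5-.5+230,(y+.5)/5-.5+170)
T=[zt(636,149),zt(327,155),zt(219,343)]; S=[zs(142,126),zs(393,232),zs(570,142)]
for t,s in zip(T,S): print(at_z(ct,t,.148),at_z(cs,s,.148))
c=np.cos(np.pi/3);s=np.sin(np.pi/3)
L=np.array([[0,0,0],[.14,0,0],[.14+.1*c,.1*s,0]])
pts=lambda p:R.from_euler('z',p[2]).apply(L)+[p[0],p[1],.148]
f=lambda p:np.r_[[proj(ct,P)-t for P,t in zip(pts(p),T)],[proj(cs,P)-q for P,q in zip(pts(p),S)]].ravel()
r=least_squares(f,[.58,-.1,1.57]);print(r.x,r.fun.round(2).reshape(-1,2));print(pts(r.x))
E
```

```text
[ 0.59953008 -0.12290079  0.148     ] [ 0.60242191 -0.11912143  0.148     ]
[0.59646111 0.0163526  0.148     ] [0.59807734 0.0200369  0.148     ]
[0.51069708 0.06389862 0.148     ] [0.51016695 0.06792355 0.148     ]
[ 0.60072031 -0.12163094  1.5936491 ] [[-0.48 -0.43]
 [-0.73 -0.38]
 [-0.92  0.33]
 [-0.45 -0.86]
 [-0.51 -0.46]
 [-0.51 -0.35]]
[[ 0.60072031 -0.12163094  0.148     ]
 [ 0.59752121  0.01833251  0.148     ]
 [ 0.50979874  0.06634052  0.148     ]]
```

```bash
cat >> h.py <<'E'
def tgt(P,yaw=1.5936):
    o=get_obs(); r=R.from_quat(o["orientation"]); 
    c,s=np.cos(yaw),np.sin(yaw); r2=R.from_matrix(np.array([[s,c,0],[-c,s,0],[0,0,-1]]).T@np.diag([1,1,1]) if 0 else np.column_stack([[-s,c,0],[c,s,0],[0,0,-1]]))
    print("det",np.linalg.det(r2.as_matrix()))
    print("t",o["clock"],"pos",o["position"].round(4),"F",o["force"].round(2),"gap",o["finger_gap"])
    print("rot",np.degrees((r.inv()*r2).as_rotvec()).round(2))
    for p in np.atleast_2d(P): print((r.inv().apply(p-o["position"])*1000).round(1))
E
python3 - <<'E'
from h import *
tgt([[.6007,-.1216,.215]])
E
```

```text
det 0.9999999999999997
t 0.15 pos [0.2432 0.6023 0.2078] F [-0.47  0.32  0.74] gap 0.09387465866763878
rot [-8.00e-02 -1.00e-02 -2.33e+01]
[-602.5 -537.4   -6.4]
```

```bash
python3 -m crank '[{"x":-20,"y":-18,"z":-15,"rz":-3,"claw":-1},{"x":-60,"y":-54,"z":-20,"rz":-6,"claw":-1},{"x":-103,"y":-92,"z":-20,"rz":-9,"claw":-1},{"x":-146,"y":-131,"z":-20,"rz":-12,"claw":-1},{"x":-190,"y":-170,"z":-20,"rz":-15,"claw":-1},{"x":-233,"y":-208,"z":-20,"rz":-18,"claw":-1},{"x":-275,"y":-246,"z":-20,"rz":-21,"claw":-1},{"x":-310,"y":-280,"z":-20,"rz":-23.3,"claw":-1}]' 10; python3 - <<'E'
from h import *
tgt([[.6007,-.1216,.215]])
E
```

```text
det 0.9999999999999997
t 0.15 pos [0.2432 0.6023 0.2078] F [-0.47  0.32  0.74] gap 0.09387465866763878
rot [-8.00e-02 -1.00e-02 -2.33e+01]
[-602.5 -537.4   -6.4]validation failed for argument at $[0]...
```

```bash
python3 -m crank '[{"x":-20,"y":-18,"z":-15,"rx":0,"ry":0,"rz":-3,"claw":-1},{"x":-60,"y":-54,"z":-20,"rx":0,"ry":0,"rz":-6,"claw":-1},{"x":-103,"y":-92,"z":-20,"rx":0,"ry":0,"rz":-9,"claw":-1},{"x":-146,"y":-131,"z":-20,"rx":0,"ry":0,"rz":-12,"claw":-1},{"x":-190,"y":-170,"z":-20,"rx":0,"ry":0,"rz":-15,"claw":-1},{"x":-233,"y":-208,"z":-20,"rx":0,"ry":0,"rz":-18,"claw":-1},{"x":-275,"y":-246,"z":-20,"rx":0,"ry":0,"rz":-21,"claw":-1},{"x":-310,"y":-280,"z":-20,"rx":0,"ry":0,"rz":-23.3,"claw":-1}]' 10; python3 - <<'E'
from h import *
tgt([[.6007,-.1216,.215]])
E
```

```text
clock: 1.15
position: [0.4265, 0.2243, 0.2282]
orientation: [-0.012, 1.0, -0.001, -0.0]
force: [-0.5, -0.2, 0.0]
finger_gap: 0.0176
det 0.9999999999999997
t 1.15 pos [0.4265 0.2243 0.2282] F [-0.52 -0.2   0.  ] gap 0.0175804381448376
rot [-0.09 -0.02  0.02]
[-166.1 -349.9   13.7]
```

```bash
python3 -m crank '[{"x":-20,"y":-43,"z":0,"rx":0,"ry":0,"rz":0,"claw":-1},{"x":-44,"y":-93,"z":0,"rx":0,"ry":0,"rz":0,"claw":-1},{"x":-68,"y":-143,"z":0,"rx":0,"ry":0,"rz":0,"claw":-1},{"x":-92,"y":-193,"z":0,"rx":0,"ry":0,"rz":0,"claw":-1},{"x":-116,"y":-243,"z":0,"rx":0,"ry":0,"rz":0,"claw":-1},{"x":-140,"y":-293,"z":0,"rx":0,"ry":0,"rz":0,"claw":-1},{"x":-160,"y":-337,"z":0,"rx":0,"ry":0,"rz":0,"claw":-1},{"x":-166,"y":-350,"z":5,"rx":0,"ry":0,"rz":0,"claw":-1}]'; python3 -m crank '[{"x":0,"y":0,"z":0,"rx":0,"ry":0,"rz":0,"claw":-1},{"x":0,"y":0,"z":0,"rx":0,"ry":0,"rz":0,"claw":-1}]'; python3 - <<'E'
from h import *
tgt([[.6007,-.1216,.215],[.6007,-.1216,.175]])
o=get_obs(); im=read_camera("wrist"); c=get_calibration("wrist"); pose=(o["position"],o["orientation"])
for P in [[.6007,-.1216,.148],[.5975,.0183,.148],[.5098,.0663,.148]]:
    u=proj(c,P,pose); print(u); cv2.circle(im,tuple(int(v) for v in u.round()),4,(0,0,255),1)
cv2.imwrite("pics/w1.png",im); cv2.imwrite("pics/t1.png",read_camera("scene"))
E
```

```text
clock: 2.15
position: [0.6012, -0.1259, 0.2234]
orientation: [-0.009, 1.0, -0.002, 0.0]
force: [-0.6, 1.2, -0.4]
finger_gap: 0.0003
clock: 2.4
position: [0.6006, -0.124, 0.2232]
orientation: [-0.01, 1.0, -0.001, -0.0]
force: [0.2, 0.1, 0.0]
finger_gap: 0.0009
det 0.9999999999999997
t 2.4 pos [ 0.6006 -0.124   0.2232] F [0.21 0.14 0.03] gap 0.0008928728542785087
rot [-0.13 -0.05 -0.16]
[-0.1  2.4  8.2]
[-0.2  2.5 48.2]
[321.57121119 206.82706324]
[481.27282991 206.30258923]
[554.03950837 104.76181253]
```

View pics/w1.png

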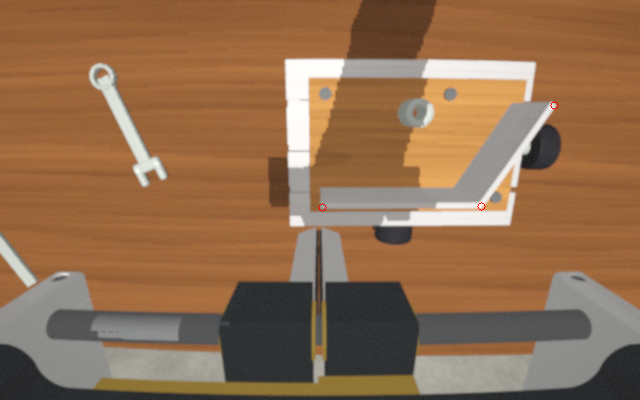

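View pics/t1.png

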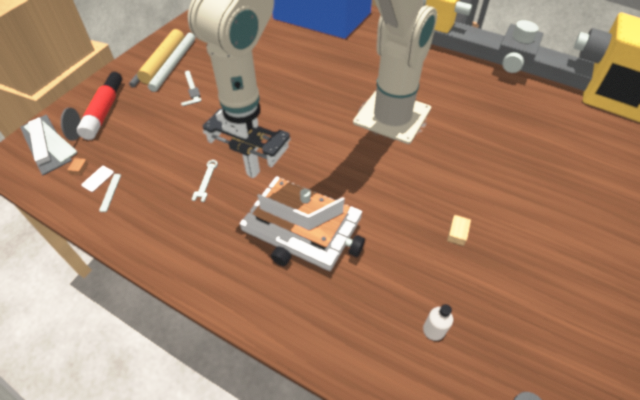

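```bash
python3 -m crank '[{"x":0,"y":8,"z":15,"rx":0,"ry":0,"rz":-0.1,"claw":-1},{"x":0,"y":8,"z":32,"rx":0,"ry":0,"rz":-0.1,"claw":-1},{"x":0,"y":8,"z":43,"rx":0,"ry":0,"rz":-0.1,"claw":-1},{"x":0,"y":8,"z":45,"rx":0,"ry":0,"rz":-0.1,"claw":-1},{"x":0,"y":8,"z":45,"rx":0,"ry":0,"rz":-0.1,"claw":-1}]'; python3 - <<'E'
from h import *
tgt([.6005,-.1136,.172])
o=get_obs(); cv2.imwrite("pics/w2.png",read_camera("wrist"))
E
```

```text
clock: 3.12
position: [0.6008, -0.1161, 0.1784]
orientation: [-0.011, 1.0, -0.001, -0.0]
force: [0.1, -0.2, -0.4]
finger_gap: 0.0006
det 0.9999999999999997
t 3.125 pos [ 0.6008 -0.1161  0.1784] F [ 0.1  -0.2  -0.39] gap 0.0005740109928288674
rot [-0.15 -0.01 -0.04]
[0.3 2.6 6.4]
```

View pics/w2.png

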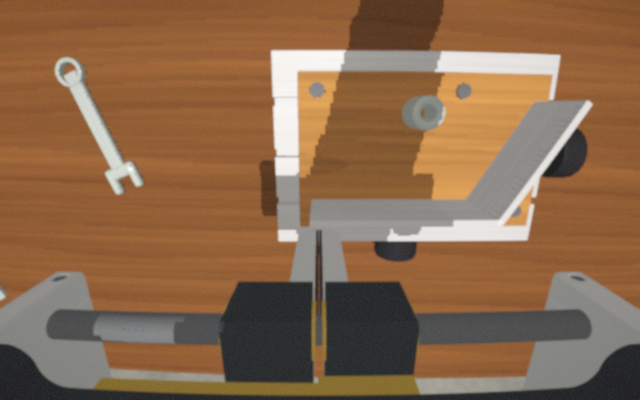

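The fingertips (columns 300–340, row 230) sit just above the long leg's free end (column about 308, row 226). I'll continue down slowly.

```bash
python3 -m crank '[{"x":0,"y":2,"z":4,"rx":0,"ry":0,"rz":0,"claw":-1},{"x":0,"y":2,"z":6,"rx":0,"ry":0,"rz":0,"claw":-1},{"x":0,"y":2,"z":7,"rx":0,"ry":0,"rz":0,"claw":-1},{"x":0,"y":2,"z":7,"rx":0,"ry":0,"rz":0,"claw":-1}]';python3 -m crank '[{"x":0,"y":0,"z":1,"rx":0,"ry":0,"rz":0,"claw":-1},{"x":0,"y":0,"z":1.5,"rx":0,"ry":0,"rz":0,"claw":-1},{"x":0,"y":0,"z":1.5,"rx":0,"ry":0,"rz":0,"claw":-1}]'; python3 - <<'E'
from h import *
tgt([.6005,-.1136,.172])
E
```

```text
clock: 3.68
position: [0.601, -0.1143, 0.1717]
orientation: [-0.011, 1.0, -0.001, 0.0]
force: [0.2, -0.2, 1.1]
finger_gap: 0.0004
clock: 4.05
position: [0.601, -0.1143, 0.1702]
orientation: [-0.011, 1.0, -0.001, 0.0]
force: [0.5, -0.3, -0.1]
finger_gap: 0.0005
det 0.9999999999999997
t 4.05 pos [ 0.601  -0.1143  0.1702] F [ 0.46 -0.25 -0.09] gap 0.0004873490522418309
rot [-0.16  0.02 -0.04]
[ 0.4  0.7 -1.8]
```

```bash
cat >> h.py <<'E'
def favg(n=6):
    a=[]
    for _ in range(n): read_camera("top"); a.append(get_obs()["force"])
    a=np.array(a); print("F avg",a.mean(0).round(2),"std",a.std(0).round(2))
E
python3 - <<'E'
from h import *
favg(); tgt([.6005,-.1136,.172]); cv2.imwrite("pics/w3.png",read_camera("wrist"))
E
```

```text
F avg [ 0.17 -0.05 -0.07] std [0.48 0.59 0.42]
det 0.9999999999999997
t 4.35 pos [ 0.601  -0.1143  0.1702] F [-0.14 -0.67 -0.69] gap 0.00017256325064389424
rot [-0.16  0.03 -0.04]
[ 0.5  0.7 -1.8]
```

View pics/w3.png

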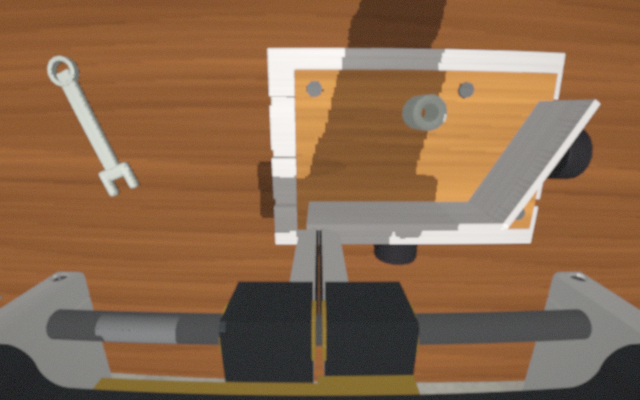

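```bash
python3 - <<'E'
from h import *
o=get_obs(); c=get_calibration("wrist"); pose=(o["position"],o["orientation"]); r=R.from_quat(o["orientation"])
for z in (.021,.025):
  for x in (-.008,0,.008): print(z,x,proj(c,o["position"]+r.apply([x,0,z]),pose))
for P in [[.6007,-.1216,.148],[.5975,.0183,.148],[.5098,.0663,.148]]: print(proj(c,P,pose))
print((r.apply([1,0,0])),r.apply([0,0,1]))
im=cv2.imread("pics/w3.png")[180:260,270:380]; cv2.imwrite("pics/w3z.png",cv2.resize(im,None,fx=7,fy=7,interpolation=2))
im=read_camera("scene")[150:280,200:370]; cv2.imwrite("pics/s3z.png",cv2.resize(im,None,fx=4.5,fy=4.5,interpolation=2))
E
```

```text
0.021 -0.008 [318.69315485 240.78337302]
0.021 0 [318.69402367 230.15501143]
0.021 0.008 [318.6948815  219.29284376]
0.025 -0.008 [318.68314075 238.49629243]
0.025 0 [318.68388277 228.03115758]
0.025 0.008 [318.68461296 217.3407241 ]
[308.25594728 228.8900001 ]
[505.35733694 228.22165914]
[598.17229396 103.40924639]
[-9.99755420e-01 -2.21115485e-02 -4.24815263e-04] [ 4.84723153e-04 -2.70405935e-03 -9.99996227e-01]
```

View pics/w3z.png

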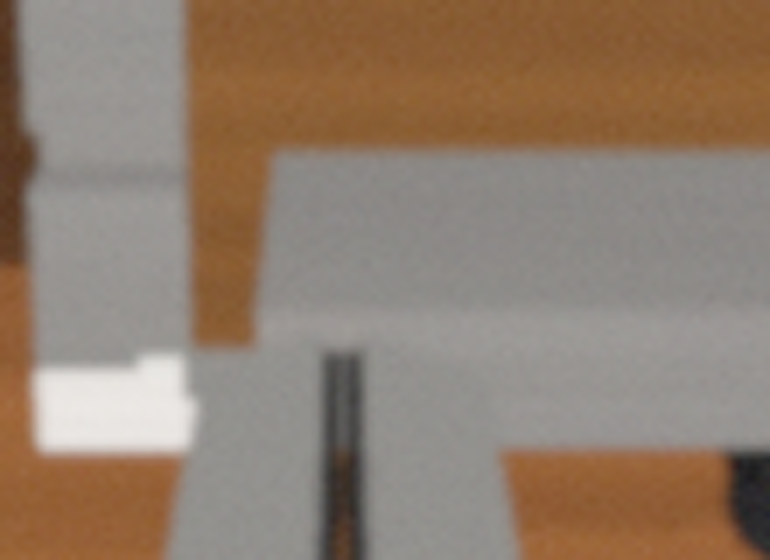

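View pics/s3z.png

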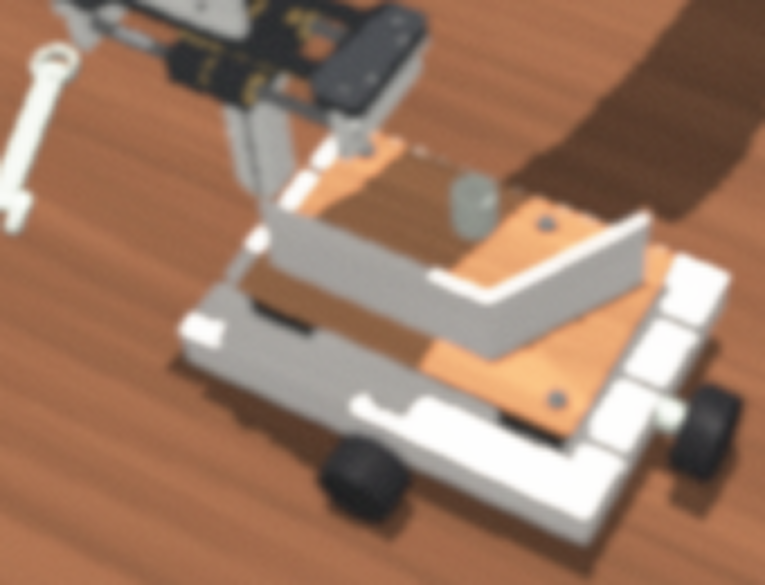

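```bash
python3 - <<'E'
from h import *
o=get_obs(); c=get_calibration("scene"); p=o["position"]; r=R.from_quat(o["orientation"])
Z=lambda u:((u-[200,150]+.5)*4.5-.5).round(1)
for z in (0,.01,.02,.025):
    print(z,[Z(proj(c,p+r.apply([x,y,z]))) for x in(-.008,.008) for y in (-.012,.012)])
print(Z(proj(c,[.6007,-.1216,.148])),Z(proj(c,[.5975,.0183,.148])))
im=read_camera("scene")[180:215,235:285]; cv2.imwrite("pics/s4z.png",cv2.resize(im,None,fx=14,fy=14,interpolation=2))
im=read_camera("top")[150:220,330:400]; cv2.imwrite("pics/t4z.png",cv2.resize(im,None,fx=8,fy=8,interpolation=2))
E
```

```text
0 [array([239.8, 180.9]), array([277.6, 197.3]), array([256.2, 160.6]), array([293.9, 176.6])]
0.01 [array([242.1, 192.8]), array([279.7, 209.1]), array([258.4, 172.5]), array([295.8, 188.5])]
0.02 [array([244.4, 204.4]), array([281.7, 220.7]), array([260.6, 184.2]), array([297.7, 200.2])]
0.025 [array([245.6, 210.2]), array([282.7, 226.5]), array([261.7, 190. ]), array([298.6, 206. ])]
[260.8 199.5] [486.3 296.6]
```

View pics/s4z.png

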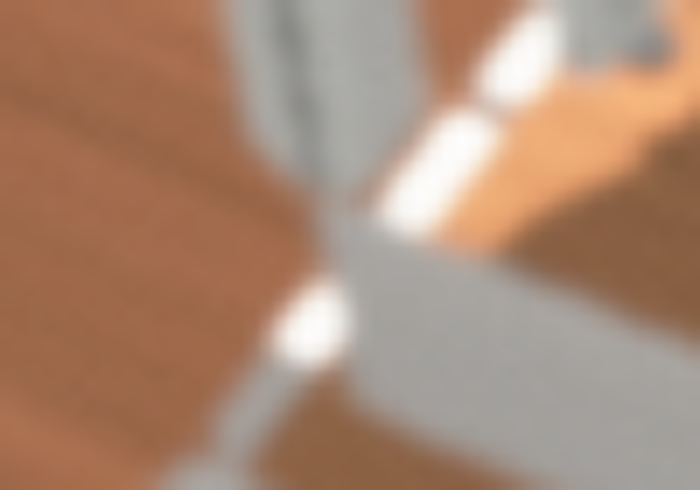

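View pics/t4z.png

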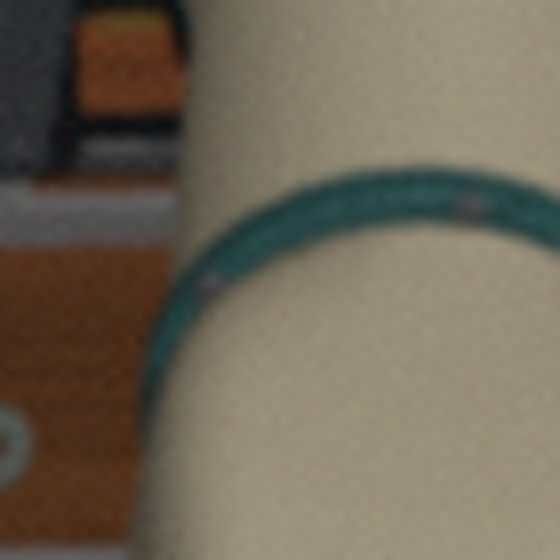

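```bash
python3 -m crank '[{"x":0,"y":0,"z":1,"rx":0,"ry":0,"rz":0,"claw":-1},{"x":0,"y":0,"z":2,"rx":0,"ry":0,"rz":0,"claw":-1},{"x":0,"y":0,"z":2,"rx":0,"ry":0,"rz":0,"claw":-1}]'; python3 - <<'E'
from h import *
favg(8); tgt([.6005,-.1136,.172]); cv2.imwrite("pics/w5.png",cv2.resize(read_camera("wrist")[180:260,270:380],None,fx=7,fy=7,interpolation=2))
E
```

```text
clock: 4.92
position: [0.6009, -0.1142, 0.1681]
orientation: [-0.011, 1.0, -0.001, 0.0]
force: [0.1, 0.3, 0.5]
finger_gap: 0.0006
F avg [-0.05 -0.24  0.22] std [0.44 0.42 0.35]
det 0.9999999999999997
t 5.325 pos [ 0.601  -0.1143  0.1682] F [ 0.75 -0.79  0.04] gap 0.0006429915211434097
rot [-0.16  0.03 -0.04]
[ 0.5  0.7 -3.8]
```

View pics/w5.png

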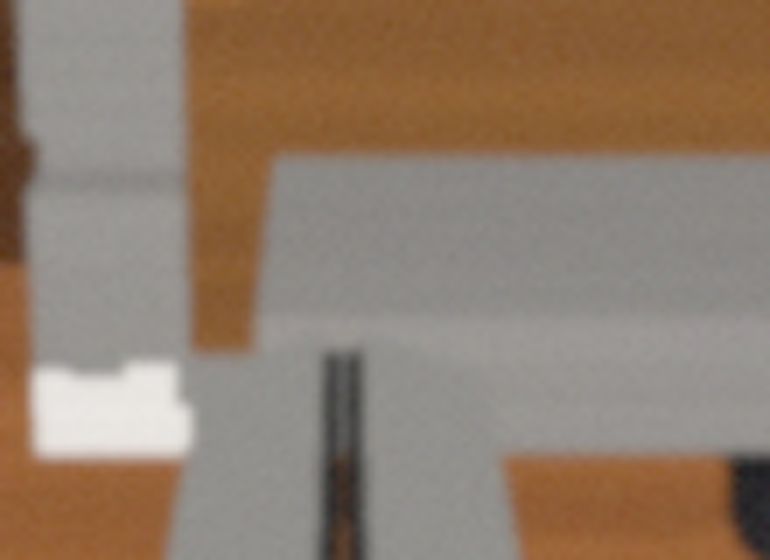

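```bash
python3 -m crank '[{"x":0,"y":0,"z":1,"rx":0,"ry":0,"rz":0,"claw":-1},{"x":0,"y":0,"z":1.5,"rx":0,"ry":0,"rz":0,"claw":-1},{"x":0,"y":0,"z":1.5,"rx":0,"ry":0,"rz":0,"claw":-1}]'; python3 - <<'E'
from h import *
favg(12); tgt([.6005,-.1136,.172])
E
```

```text
clock: 5.75
position: [0.601, -0.1143, 0.1667]
orientation: [-0.011, 1.0, -0.001, 0.0]
force: [0.2, -0.4, 0.5]
finger_gap: 0.0004
F avg [-0.09 -0.01 -0.29] std [0.28 0.34 0.61]
det 0.9999999999999997
t 6.35 pos [ 0.601  -0.1143  0.1668] F [0.09 0.15 0.05] gap 0.00015042217126435463
rot [-0.16  0.03 -0.04]
[ 0.5  0.7 -5.2]
```

```bash
python3 - <<'E'
from h import *
o=get_obs(); c=get_calibration("scene"); w=get_calibration("wrist");p=o["position"]; r=R.from_quat(o["orientation"])
im=read_camera("scene")[165:220,230:310]; im=cv2.resize(im,None,fx=10,fy=10,interpolation=2); cv2.imwrite("pics/s6.png",im)
M=w["mount"]
_,d=ray(w,(318.7,230),(p,o["orientation"])); d=r.inv().apply(d)
for z in (.0,.005,.01,.015,.02,.025,.03):
    t=M[:3,3]+d*(z-M[2,3])/d[2]
    print(z,(t*1000).round(1),((proj(c,p+r.apply(t))-[230,165]+.5)*10).round(0))
for P in [[.6007,-.1216,.148],[.6032,-.1216,.148],[.5982,-.1216,.148]]: print(((proj(c,P)-[230,165]+.5)*10).round(0))
E
```

```text
0.0 [ 8.6 -0.   0. ] [315. 233.]
0.005 [ 6.5 -0.   5. ] [313. 252.]
0.01 [ 4.5 -0.  10. ] [311. 271.]
0.015 [ 2.5 -0.  15. ] [308. 290.]
0.02 [ 0.5  0.  20. ] [306. 308.]
0.025 [-1.5  0.  25. ] [304. 327.]
0.03 [-3.5  0.  30. ] [302. 345.]
[281. 294.]
[275. 301.]
[286. 287.]
```

View pics/s6.png

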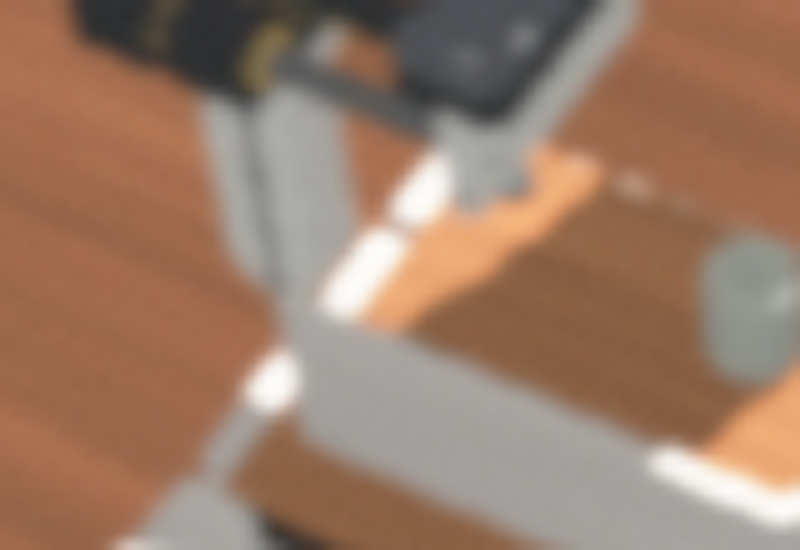

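```bash
python3 -m crank '[{"x":0,"y":0,"z":1,"rx":0,"ry":0,"rz":0,"claw":-1},{"x":0,"y":0,"z":2,"rx":0,"ry":0,"rz":0,"claw":-1},{"x":0,"y":0,"z":2,"rx":0,"ry":0,"rz":0,"claw":-1}]'; python3 - <<'E'
from h import *
favg(8); tgt([.6005,-.1136,.172])
E
```

```text
clock: 6.78
position: [0.6009, -0.1143, 0.1646]
orientation: [-0.011, 1.0, -0.001, 0.0]
force: [-0.5, 0.4, 0.4]
finger_gap: 0.0003
F avg [-0.21 -0.07  0.05] std [0.32 0.53 0.38]
det 0.9999999999999997
t 7.175 pos [ 0.601  -0.1143  0.1648] F [-0.15 -0.88 -0.1 ] gap 0.0005117703774284705
rot [-0.16  0.03 -0.04]
[ 0.5  0.7 -7.2]
```

```bash
python3 - <<'E'
from h import *
o=get_obs(); w=get_calibration("wrist");c=get_calibration("scene")
im=read_camera("wrist"); s=read_camera("scene"); pose=(o["position"],o["orientation"])
for z in (.148,.142):
  for P in [[.5975,.0183,z],[.5098,.0663,z]]:
    print(z,proj(w,P,pose),proj(c,P))
cv2.imwrite("pics/w7.png",cv2.resize(im[80:250,290:620],None,fx=2.4,fy=2.4,interpolation=2))
a=cv2.resize(s[165:235,230:350],None,fx=6.6,fy=6.6,interpolation=2); cv2.imwrite("pics/s7.png",a)
E
```

```text
0.148 [509.89239407 231.00821491] [307.68136596 215.53299334]
0.148 [605.34093029 103.24750652] [343.07039779 197.64062398]
0.142 [504.97140623 227.84173482] [307.74542928 217.03254288]
0.142 [597.54478891 103.30918648] [342.96657387 199.17687498]
```

View pics/w7.png

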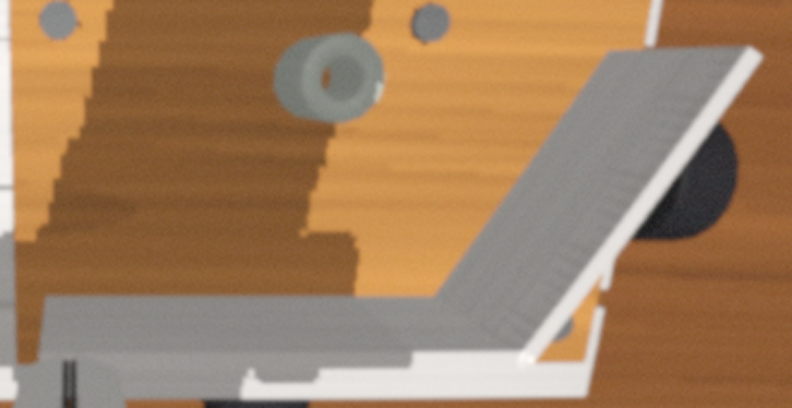

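View pics/s7.png

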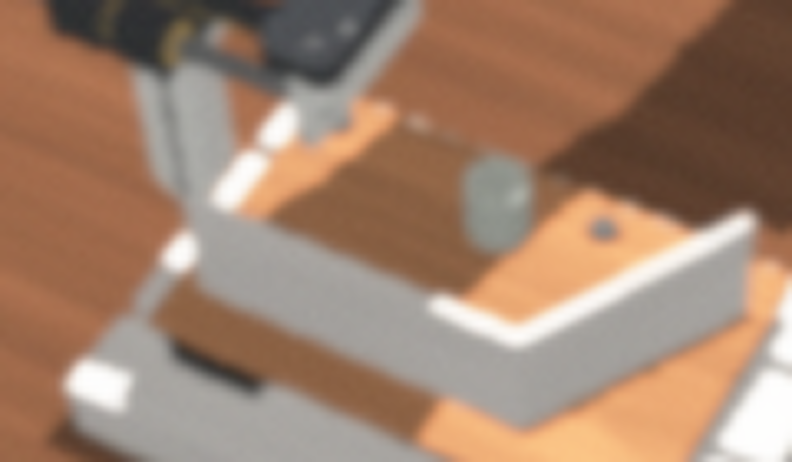

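```bash
python3 -m crank '[{"x":0,"y":0,"z":1,"rx":0,"ry":0,"rz":0,"claw":-1},{"x":0,"y":0,"z":2,"rx":0,"ry":0,"rz":0,"claw":-1},{"x":0,"y":0,"z":2,"rx":0,"ry":0,"rz":0,"claw":-1}]'; python3 - <<'E'
from h import *
favg(10); tgt([.6005,-.1136,.172])
im=read_camera("wrist"); s=read_camera("scene")
a=cv2.resize(im[190:260,270:390],None,fx=6,fy=6,interpolation=2)
b=cv2.resize(s[170:220,240:300],None,fx=12,fy=10,interpolation=2)[:420,:720]
cv2.imwrite("pics/w8.png",a); cv2.imwrite("pics/s8.png",b)
E
```

```text
clock: 7.65
position: [0.6009, -0.1143, 0.1626]
orientation: [-0.011, 1.0, -0.001, 0.0]
force: [0.1, -0.6, 0.4]
finger_gap: 0.0007
F avg [ 0.12  0.19 -0.1 ] std [0.4  0.3  0.42]
det 0.9999999999999997
t 8.15 pos [ 0.6011 -0.1143  0.1628] F [-0.48  0.36  0.18] gap 0.0006513453779860622
rot [-0.16  0.03 -0.04]
[ 0.5  0.7 -9.2]
```

View pics/w8.png

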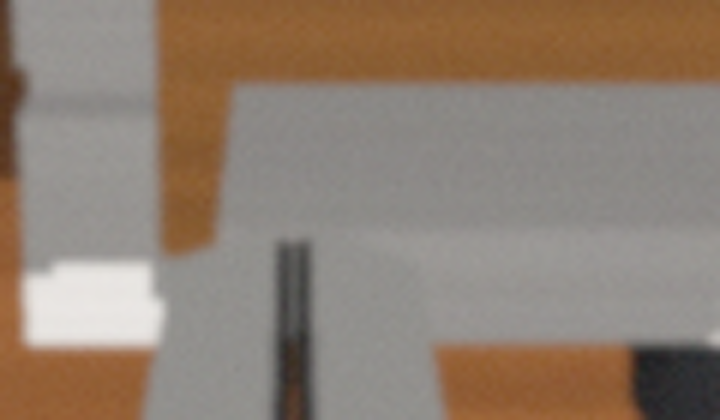

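View pics/s8.png

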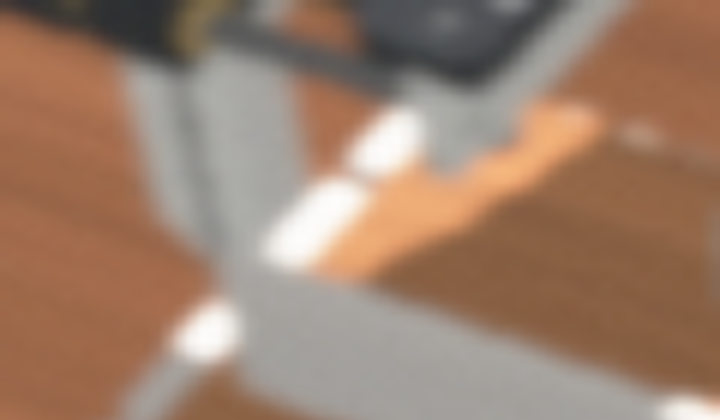

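```bash
python3 - <<'E'
from h import *
acc=sum(read_camera("wrist").astype(float) for _ in range(4))/4
acs=sum(read_camera("scene").astype(float) for _ in range(4))/4
def st(a,f,lo,hi): return cv2.resize(np.clip((a.mean(2)-lo)/(hi-lo)*255,0,255).astype(np.uint8),None,fx=f,fy=f,interpolation=2)
cv2.imwrite("pics/w9.png",st(acc[210:260,280:370],8,110,190)); cv2.imwrite("pics/s9.png",st(acs[170:220,240:300],11,100,210))
E
```

```text
(no output)
```

View pics/w9.png

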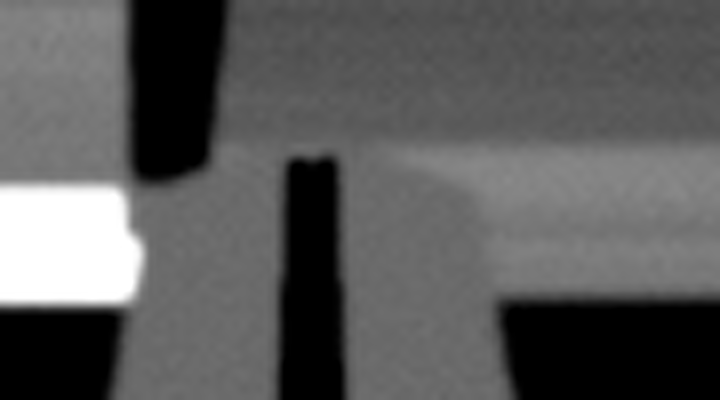

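View pics/s9.png

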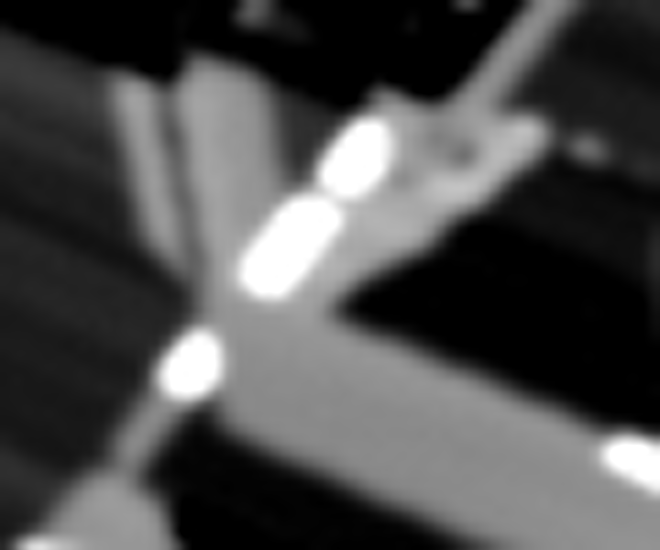

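```bash
python3 -m crank '[{"x":0,"y":0,"z":1,"rx":0,"ry":0,"rz":0,"claw":-1},{"x":0,"y":0,"z":1.5,"rx":0,"ry":0,"rz":0,"claw":-1},{"x":0,"y":0,"z":1.5,"rx":0,"ry":0,"rz":0,"claw":-1}]'; python3 - <<'E'
from h import *
favg(8); tgt([.6005,-.1136,.172])
acc=sum(read_camera("wrist").astype(float) for _ in range(4))/4
acs=sum(read_camera("scene").astype(float) for _ in range(4))/4
def st(a,f,lo,hi): return cv2.resize(np.clip((a.mean(2)-lo)/(hi-lo)*255,0,255).astype(np.uint8),None,fx=f,fy=f,interpolation=2)
cv2.imwrite("pics/w10.png",st(acc[210:260,280:370],8,110,190)); cv2.imwrite("pics/s10.png",st(acs[170:220,240:300],11,120,180))
E
```

```text
clock: 9.02
position: [0.6009, -0.1143, 0.1612]
orientation: [-0.011, 1.0, -0.001, 0.0]
force: [-0.0, -0.3, 0.0]
finger_gap: 0.0001
F avg [ 0.03 -0.03 -0.05] std [0.46 0.57 0.49]
det 0.9999999999999997
t 9.425 pos [ 0.6011 -0.1143  0.1613] F [-0.33 -0.32  0.37] gap 0.000131546244181292
rot [-0.16  0.04 -0.04]
[  0.5   0.7 -10.7]
```

View pics/w10.png

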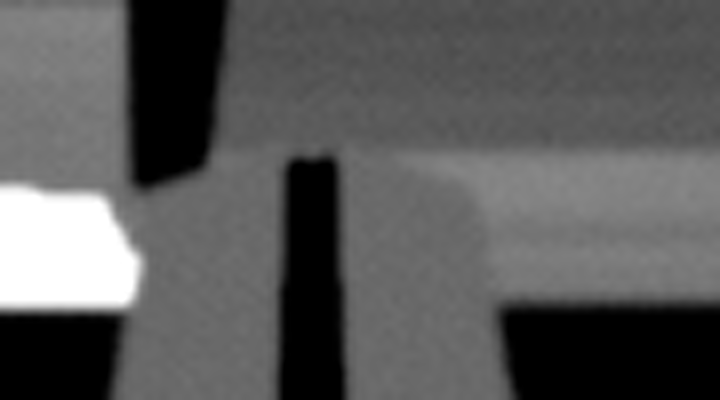

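View pics/s10.png

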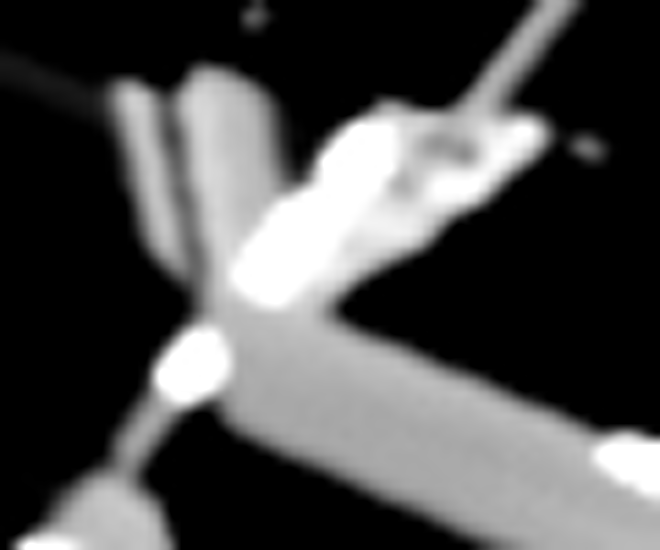

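```bash
python3 - <<'E'
from h import *
o=get_obs(); w=get_calibration("wrist"); pose=(o["position"],o["orientation"])
acc=sum(read_camera("wrist").astype(float) for _ in range(4))/4
col=acc[215:255,370:400].mean((1,2)); print([(215+i,round(v)) for i,v in enumerate(col)])
col=acc[215:255,480:500].mean((1,2)); print([(215+i,round(v)) for i,v in enumerate(col)])
for x in (.594,.598,.6007,.6032,.606): print(x,proj(w,[x,-.07,.148],pose))
E
```

```text
[(215, 136), (216, 136), (217, 135), (218, 135), (219, 136), (220, 135), (221, 136), (222, 137), (223, 137), (224, 137), (225, 137), (226, 136), (227, 138), (228, 141), (229, 147), (230, 150), (231, 150), (232, 150), (233, 150), (234, 151), (235, 153), (236, 156), (237, 159), (238, 161), (239, 164), (240, 167), (241, 171), (242, 172), (243, 171), (244, 171), (245, 173), (246, 171), (247, 157), (248, 117), (249, 72), (250, 57), (251, 57), (252, 57), (253, 56), (254, 56)]
[(215, 141), (216, 140), (217, 140), (218, 139), (219, 139), (220, 139), (221, 141), (222, 141), (223, 141), (224, 141), (225, 141), (226, 143), (227, 161), (228, 194), (229, 218), (230, 227), (231, 228), (232, 228), (233, 228), (234, 228), (235, 229), (236, 228), (237, 226), (238, 226), (239, 226), (240, 227), (241, 228), (242, 228), (243, 227), (244, 228), (245, 228), (246, 218), (247, 185), (248, 136), (249, 105), (250, 100), (251, 101), (252, 100), (253, 98), (254, 96)]
0.594 [385.57353925 225.9688237 ]
0.598 [385.07174319 231.56056979]
0.6007 [384.73485184 235.29948606]
0.6032 [384.42423418 238.7360761 ]
0.606 [384.07785707 242.55624927]
```

```bash
python3 - <<'E'
from h import *
print(get_obs()["qpos"],get_obs()["clock"])
E
python3 -m crank '[{"x":0,"y":0,"z":-6,"rx":0,"ry":0,"rz":0,"claw":-1},{"x":0,"y":0,"z":-17,"rx":0,"ry":0,"rz":0,"claw":-1},{"x":2,"y":0,"z":-17,"rx":0,"ry":0,"rz":10,"claw":-1},{"x":2,"y":0,"z":-17,"rx":0,"ry":0,"rz":20,"claw":-1},{"x":2,"y":0,"z":-17,"rx":0,"ry":0,"rz":30,"claw":-1},{"x":2,"y":0,"z":-17,"rx":0,"ry":0,"rz":40,"claw":-1},{"x":2,"y":0,"z":-17,"rx":0,"ry":0,"rz":50,"claw":-1},{"x":2,"y":0,"z":-17,"rx":0,"ry":0,"rz":60,"claw":-1}]'
python3 -m crank '[{"x":0,"y":0,"z":0,"rx":0,"ry":0,"rz":0,"claw":-1}]'
python3 - <<'E'
from h import *
tgt([[.5995,-.1136,.178]],1.5936-np.pi/3)
o=get_obs();w=get_calibration("wrist");im=read_camera("wrist")
for P in [[.5995,-.1216,.148],[.5965,.0183,.148],[.5098,.0663,.148]]:
    u=proj(w,P,(o["position"],o["orientation"]));print(u); cv2.circle(im,tuple(int(v) for v in u.round()),3,(0,0,255),1)
cv2.imwrite("pics/w11.png",im)
acs=sum(read_camera("scene").astype(float) for _ in range(2))/2
def st(a,f,lo,hi): return cv2.resize(np.clip((a.mean(2)-lo)/(hi-lo)*255,0,255).astype(np.uint8),None,fx=f,fy=f,interpolation=2)
cv2.imwrite("pics/s11.png",st(acs[170:220,240:300],11,90,210))
E
```

```text
[ 0.12394864  0.62471045  0.02650105  1.68036589 -0.01739541  0.83577782
  1.74999948] 10.025
clock: 11.02
position: [0.5995, -0.1141, 0.1792]
orientation: [0.493, 0.87, -0.001, 0.001]
force: [0.6, 0.9, 0.4]
finger_gap: 0.0004
clock: 11.15
position: [0.5998, -0.1139, 0.1799]
orientation: [0.492, 0.871, -0.001, 0.002]
force: [-0.2, 0.7, -0.1]
finger_gap: 0.0003
det 1.0
t 11.15 pos [ 0.5998 -0.1139  0.1799] F [-0.23  0.74 -0.1 ] gap 0.0002696820488481606
rot [ 0.04  0.21 -0.24]
[ 0.4 -0.1  1.9]
[312.66930528 232.56081944]
[421.40607586  54.24731039]
[ 345.88114765 -102.35653445]
```

View pics/w11.png

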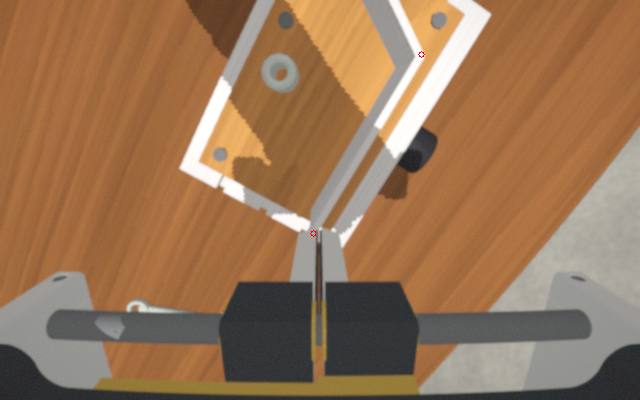

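View pics/s11.png

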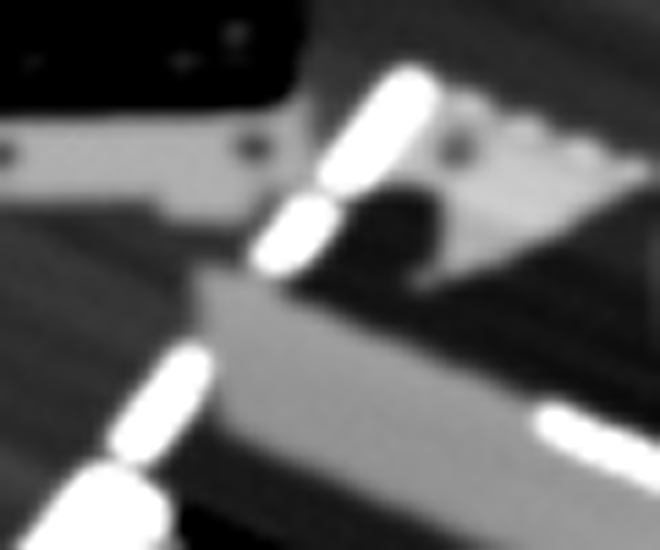

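```bash
python3 - <<'E'
from h import *
im=read_camera("scene"); o=get_obs(); c=get_calibration("scene"); r=R.from_quat(o["orientation"])
for z in (0,.025): 
    u=proj(c,o["position"]+r.apply([0,0,z])); print(u)
a=cv2.resize(im[110:240,180:340],None,fx=5,fy=4.6,interpolation=2); cv2.imwrite("pics/s12.png",cv2.resize(im[110:230,185:335],None,fx=5,fy=5,interpolation=2))
E
```

```text
[258.82600573 186.47818236]
[259.99839342 193.10256525]
```

View pics/s12.png

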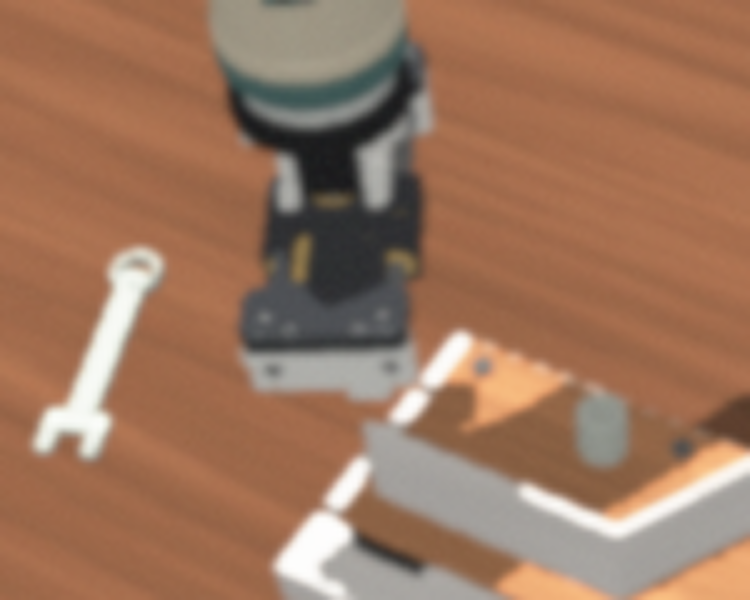

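```bash
python3 -m crank '[{"x":0,"y":0,"z":8,"rx":0,"ry":0.2,"rz":0,"claw":-1},{"x":0.4,"y":0,"z":16,"rx":0,"ry":0.2,"rz":0,"claw":-1},{"x":0.4,"y":0,"z":18.5,"rx":0,"ry":0.2,"rz":0,"claw":-1},{"x":0.4,"y":0,"z":18.5,"rx":0,"ry":0.2,"rz":0,"claw":-1}]'
python3 - <<'E'
from h import *
favg(6);tgt([[.5995,-.1136,.16]],1.5936-np.pi/3)
E
```

```text
clock: 11.85
position: [0.5992, -0.1138, 0.1606]
orientation: [0.492, 0.871, 0.0, -0.0]
force: [0.4, -0.3, 0.5]
finger_gap: 0.0009
F avg [-0.19  0.12  0.23] std [0.25 0.71 0.22]
det 1.0
t 12.15 pos [ 0.5996 -0.1138  0.1613] F [-0.23 -0.07 -0.01] gap 0.00042351145230241243
rot [ 0.07 -0.01 -0.23]
[0.2 0.  1.3]
```

```bash
python3 -m crank '[{"x":0,"y":0,"z":1,"rx":0,"ry":0,"rz":0,"claw":-1},{"x":0,"y":0,"z":1,"rx":0,"ry":0,"rz":0,"claw":-1}]'
python3 - <<'E'
from h import *
favg(8);tgt([[.5995,-.1136,.16]],1.5936-np.pi/3)
E
python3 -m crank '[{"x":0,"y":0,"z":1,"rx":0,"ry":0,"rz":0,"claw":-1},{"x":0,"y":0,"z":1,"rx":0,"ry":0,"rz":0,"claw":-1}]'
python3 - <<'E'
from h import *
favg(8);tgt([[.5995,-.1136,.16]],1.5936-np.pi/3)
E
```

```text
clock: 12.4
position: [0.5996, -0.1137, 0.1603]
orientation: [0.492, 0.871, 0.001, 0.0]
force: [0.1, 0.0, 0.7]
finger_gap: 0.0006
F avg [-0.18 -0.42 -0.11] std [0.38 0.32 0.54]
det 1.0
t 12.8 pos [ 0.5996 -0.1138  0.1603] F [-0.8  -0.25 -0.49] gap 0.0006832755099267266
rot [ 0.07 -0.   -0.23]
[0.2 0.  0.3]
clock: 13.05
position: [0.5995, -0.1138, 0.1592]
orientation: [0.492, 0.871, 0.001, 0.0]
force: [-0.6, -0.3, 0.8]
finger_gap: 0.0002
F avg [-0.32  0.03 -0.24] std [0.64 0.47 0.4 ]
det 1.0
t 13.45 pos [ 0.5996 -0.1138  0.1593] F [ 0.42 -0.38 -0.37] gap 0.00040007656657138776
rot [ 0.07 -0.   -0.23]
[ 0.2 -0.  -0.7]
```

```bash
python3 - <<'E'
from h import *
o=get_obs(); r=R.from_quat(o["orientation"]); pose=(o["position"],o["orientation"]); w=get_calibration("wrist"); c=get_calibration("scene")
acc=read_camera("wrist"); cv2.imwrite("pics/w13.png",cv2.resize(acc[170:270,260:390],None,fx=6,fy=6,interpolation=2))
im=read_camera("scene"); cv2.imwrite("pics/s13.png",cv2.resize(im[160:230,220:310],None,fx=8,fy=8,interpolation=2))
for z in (0,.01,.025):
  print(z,[((proj(c,o["position"]+r.apply([x,y,z]))-[220,160]+.5)*8).round() for x,y in((.008,-.012),(.008,.012),(-.008,-.012),(-.008,.012))])
print([((proj(c,P)-[220,160]+.5)*8).round() for P in ([.5995,-.1216,.148],[.5995,-.1216,.093])])
E
```

```text
0 [array([352., 228.]), array([348., 289.]), array([299., 230.]), array([295., 291.])]
0.01 [array([355., 249.]), array([351., 310.]), array([303., 250.]), array([299., 312.])]
0.025 [array([360., 280.]), array([357., 341.]), array([309., 281.]), array([305., 342.])]
[array([307., 273.]), array([327., 381.])]
```

View pics/w13.png

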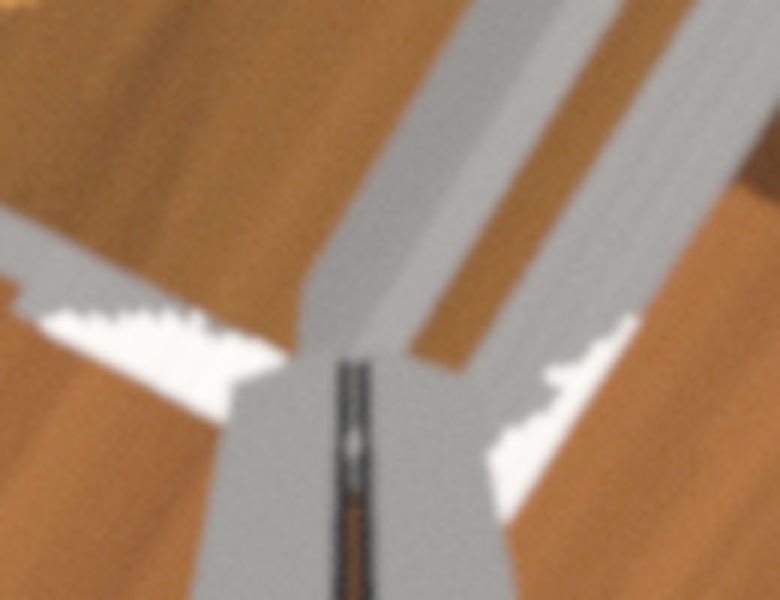

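View pics/s13.png

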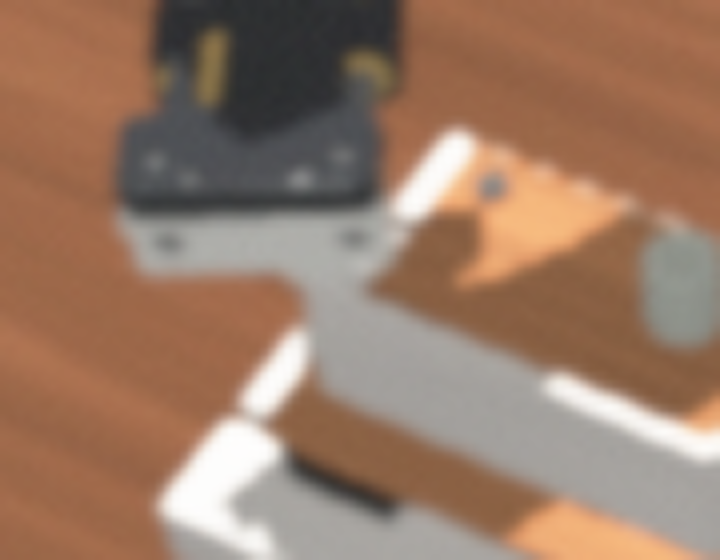

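```bash
python3 -m crank '[{"x":0,"y":0,"z":1.5,"rx":0,"ry":0,"rz":0,"claw":-1},{"x":0,"y":0,"z":3,"rx":0,"ry":0,"rz":0,"claw":-1},{"x":0,"y":0,"z":3,"rx":0,"ry":0,"rz":0,"claw":-1}]'
python3 - <<'E'
from h import *
favg(4);tgt([[.5995,-.1136,.16]],1.5936-np.pi/3)
E
python3 -m crank '[{"x":0,"y":0,"z":1.5,"rx":0,"ry":0,"rz":0,"claw":-1},{"x":0,"y":0,"z":2.5,"rx":0,"ry":0,"rz":0,"claw":-1},{"x":0,"y":0,"z":2.5,"rx":0,"ry":0,"rz":0,"claw":-1}]'
python3 - <<'E'
from h import *
favg(5);tgt([[.5995,-.1136,.16]],1.5936-np.pi/3)
o=get_obs(); r=R.from_quat(o["orientation"]);c=get_calibration("scene")
acc=read_camera("wrist"); cv2.imwrite("pics/w14.png",cv2.resize(acc[170:270,260:390],None,fx=6,fy=6,interpolation=2))
im=read_camera("scene"); cv2.imwrite("pics/s14.png",cv2.resize(im[160:230,220:310],None,fx=8,fy=8,interpolation=2))
E
```

```text
clock: 13.92
position: [0.5995, -0.1138, 0.1561]
orientation: [0.492, 0.871, 0.0, 0.0]
force: [0.3, 0.4, -1.0]
finger_gap: 0.0005
F avg [-0.13 -0.23  0.04] std [0.14 0.32 0.62]
det 1.0
t 14.125 pos [ 0.5996 -0.1138  0.1563] F [-0.07 -0.45  0.91] gap 0.0006620784209697716
rot [ 0.07 -0.   -0.23]
[ 0.3  0.  -3.7]
clock: 14.5
position: [0.5995, -0.1138, 0.1537]
orientation: [0.492, 0.871, 0.0, 0.0]
force: [-0.5, 1.2, -0.4]
finger_gap: 0.0009
F avg [ 0.18 -0.35  0.2 ] std [0.33 0.51 0.4 ]
det 1.0
t 14.75 pos [ 0.5997 -0.1138  0.1539] F [ 0.16 -0.83  0.23] gap 0.0002617415088039234
rot [ 0.08  0.   -0.23]
[ 0.3 -0.  -6.1]
```

View pics/w14.png

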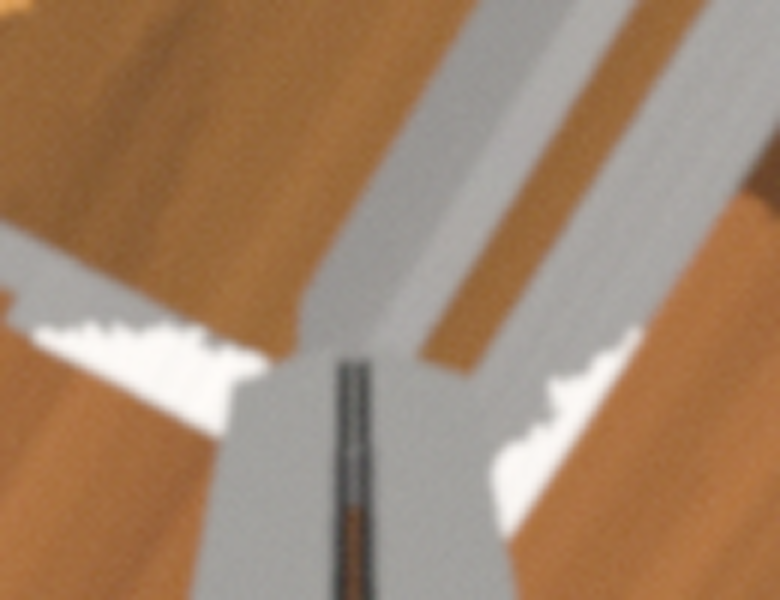

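View pics/s14.png

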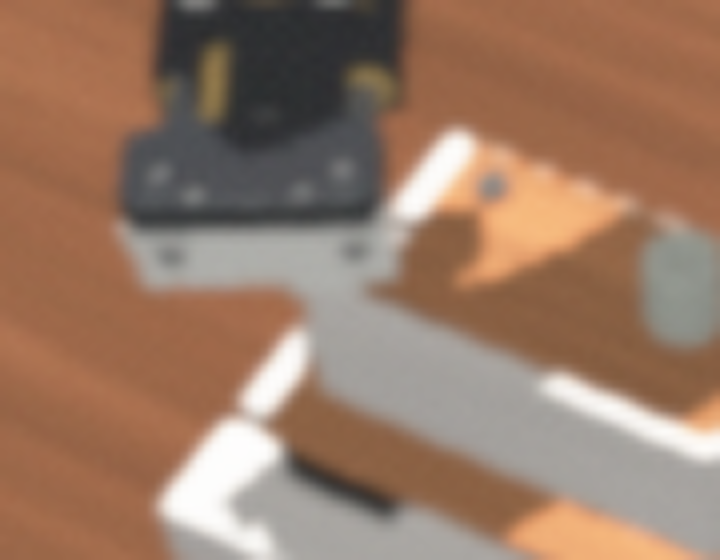

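```bash
python3 -m crank '[{"x":0,"y":0,"z":1,"rx":0,"ry":0,"rz":0,"claw":-1},{"x":0,"y":0,"z":2,"rx":0,"ry":0,"rz":0,"claw":-1},{"x":0,"y":0,"z":2,"rx":0,"ry":0,"rz":0,"claw":-1}]'
python3 - <<'E'
from h import *
favg(8);tgt([[.5995,-.1136,.16]],1.5936-np.pi/3)
E
python3 -m crank '[{"x":0,"y":0,"z":1,"rx":0,"ry":0,"rz":0,"claw":-1},{"x":0,"y":0,"z":1.5,"rx":0,"ry":0,"rz":0,"claw":-1},{"x":0,"y":0,"z":1.5,"rx":0,"ry":0,"rz":0,"claw":-1}]'
python3 - <<'E'
from h import *
favg(8);tgt([[.5995,-.1136,.16]],1.5936-np.pi/3)
E
```

```text
clock: 15.22
position: [0.5996, -0.1138, 0.1517]
orientation: [0.492, 0.871, 0.001, 0.0]
force: [0.3, -1.2, 0.1]
finger_gap: 0.0005
F avg [-0.06 -0.18  0.04] std [0.38 0.5  0.44]
det 1.0
t 15.625 pos [ 0.5997 -0.1138  0.1519] F [ 0.33 -0.33 -0.59] gap 0.0001974298269402843
rot [ 0.08  0.   -0.23]
[ 0.3 -0.  -8.1]
clock: 16.0
position: [0.5997, -0.1138, 0.1504]
orientation: [0.492, 0.871, 0.001, 0.0]
force: [0.5, 1.2, 0.8]
finger_gap: 0.0005
F avg [0.07 0.29 0.28] std [0.43 0.29 0.28]
det 1.0
t 16.4 pos [ 0.5997 -0.1139  0.1504] F [0.13 0.26 0.05] gap 0.0004580942941516037
rot [ 0.08  0.01 -0.23]
[ 0.3 -0.  -9.6]
```

```bash
python3 -m crank '[{"x":0,"y":0,"z":1.2,"rx":0,"ry":0,"rz":0,"claw":-1},{"x":0,"y":0,"z":1.5,"rx":0,"ry":0,"rz":0,"claw":-1},{"x":0,"y":0,"z":1.5,"rx":0,"ry":0,"rz":0,"claw":-1}]'
python3 - <<'E'
from h import *
favg(8);tgt([[.5995,-.1136,.16]],1.5936-np.pi/3)
E
```

```text
clock: 16.77
position: [0.5997, -0.1138, 0.149]
orientation: [0.492, 0.871, 0.001, 0.0]
force: [-0.7, 0.5, 1.7]
finger_gap: 0.0004
F avg [-0.19 -0.02  2.04] std [0.55 0.54 0.4 ]
det 1.0
t 17.175 pos [ 0.5997 -0.1138  0.1489] F [-0.42  0.16  1.45] gap 0.0006081945602535062
rot [ 0.08  0.01 -0.23]
[  0.3  -0.  -11.1]
```

```bash
python3 - <<'E'
from h import *
tgt([[.5997,-.1139,.1480],[.599,-.085,.148],[.5975,-.029,.148]],1.5936-np.pi/3)
E
```

```text
det 1.0
t 17.175 pos [ 0.5997 -0.1138  0.1489] F [-0.42  0.16  1.45] gap 0.0006081945602535062
rot [ 0.08  0.01 -0.23]
[-0.  -0.   0.9]
[25.1 14.3  1. ]
[73.8 41.9  1. ]
```

```bash
python3 -m crank '[{"x":0,"y":0,"z":0.8,"rx":0,"ry":0,"rz":0,"claw":-1},{"x":8,"y":4.6,"z":0.9,"rx":0,"ry":0,"rz":0,"claw":-1},{"x":17,"y":9.7,"z":0.9,"rx":0,"ry":0,"rz":0,"claw":-1},{"x":26,"y":14.8,"z":1,"rx":0,"ry":0,"rz":0,"claw":-1},{"x":35,"y":19.9,"z":1,"rx":0,"ry":0,"rz":0,"claw":-1},{"x":44,"y":25,"z":1,"rx":0,"ry":0,"rz":0,"claw":-1},{"x":50,"y":28.4,"z":1,"rx":0,"ry":0,"rz":0,"claw":-1},{"x":50,"y":28.4,"z":1,"rx":0,"ry":0,"rz":0,"claw":-1}]'
python3 - <<'E'
from h import *
favg(5);tgt([[.5975,-.029,.148],[.5965,.018,.148]],1.5936-np.pi/3)
o=get_obs();w=get_calibration("wrist");im=read_camera("wrist")
for P in [[.5995,-.1216,.146],[.5965,.0183,.146],[.509,.0663,.146]]:
    u=proj(w,P,(o["position"],o["orientation"]));print(u); cv2.circle(im,tuple(int(v) for v in u.round()),3,(0,0,255),1)
cv2.imwrite("pics/w15.png",im)
E
```

```text
clock: 18.18
position: [0.5983, -0.0544, 0.1479]
orientation: [0.491, 0.871, 0.001, -0.0]
force: [0.3, 1.3, 2.3]
finger_gap: 0.0007
F avg [-0.07  2.32  2.8 ] std [0.63 0.38 0.37]
det 1.0
t 18.425 pos [ 0.5982 -0.0552  0.1479] F [-0.23  2.36  3.21] gap 0.00018047763022560165
rot [ 0.11 -0.08 -0.2 ]
[22.8 13.  -0.1]
[63.6 36.4  0.1]
[270.42578424 317.96180577]
[381.5206032  139.39584014]
[292.05648424 -28.80568717]
```

View pics/w15.png

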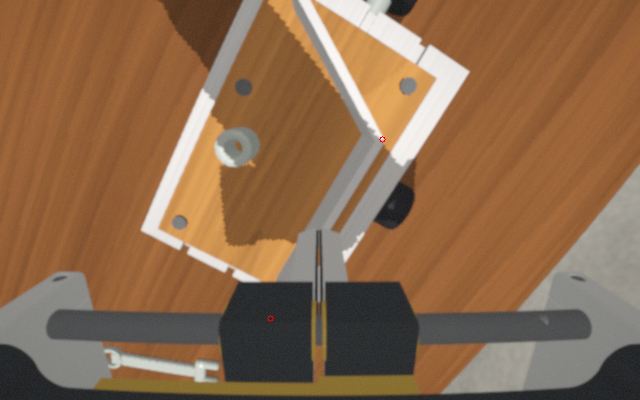

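```bash
python3 -m crank '[{"x":9,"y":5.2,"z":0.1,"rx":0,"ry":0,"rz":0,"claw":-1},{"x":18,"y":10.3,"z":0.1,"rx":0,"ry":0,"rz":0,"claw":-1},{"x":27,"y":15.5,"z":0.1,"rx":0,"ry":0,"rz":0,"claw":-1},{"x":36,"y":20.6,"z":0.1,"rx":0,"ry":0,"rz":0,"claw":-1},{"x":45,"y":25.8,"z":0.1,"rx":0,"ry":0,"rz":0,"claw":-1},{"x":54,"y":31,"z":0.1,"rx":0,"ry":0,"rz":0,"claw":-1},{"x":62,"y":35.5,"z":0.1,"rx":0,"ry":0,"rz":0,"claw":-1},{"x":62,"y":35.5,"z":0.1,"rx":0,"ry":0,"rz":0,"claw":-1}]'
python3 - <<'E'
from h import *
favg(5);tgt([[.5965,.018,.148],[.5532,.042,.148],[.5125,.0645,.148]],1.5936-np.pi/3)
o=get_obs();w=get_calibration("wrist");im=read_camera("wrist")
for P in [[.5965,.0183,.146],[.509,.0663,.146]]:
    u=proj(w,P,(o["position"],o["orientation"]));print(u); cv2.circle(im,tuple(int(v) for v in u.round()),3,(0,0,255),1)
cv2.imwrite("pics/w16.png",im)
E
```

```text
clock: 19.48
position: [0.5965, 0.0183, 0.1478]
orientation: [0.491, 0.871, 0.002, -0.001]
force: [-0.7, 0.9, 3.3]
finger_gap: 0.0007
F avg [-0.08  2.52  3.07] std [0.48 0.2  0.53]
det 1.0
t 19.725 pos [0.5965 0.0169 0.1479] F [-0.71  2.4   2.42] gap 0.0004328316194037018
rot [ 0.13 -0.14 -0.19]
[ 0.9  0.6 -0.1]
[ 43.8 -24.1  -0.1]
[ 84.1 -47.3  -0. ]
[319.60324007 239.72249546]
[230.456865    97.07507542]
```

View pics/w16.png

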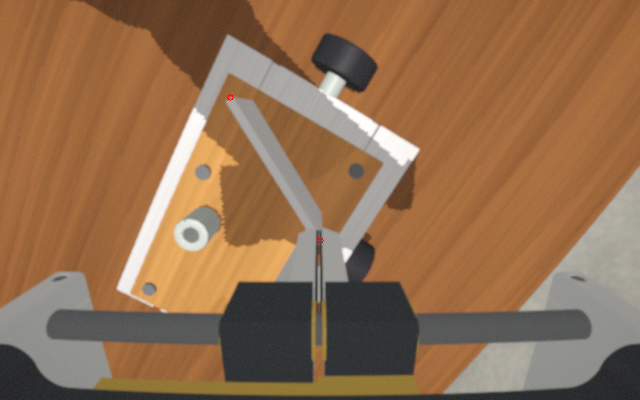

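```bash
python3 -m crank '[{"x":8,"y":-4,"z":0,"rx":0,"ry":0,"rz":0,"claw":-1},{"x":17,"y":-9,"z":0,"rx":0,"ry":0,"rz":0,"claw":-1},{"x":26,"y":-14,"z":0,"rx":0,"ry":0,"rz":0,"claw":-1},{"x":35,"y":-19.2,"z":0,"rx":0,"ry":0,"rz":0,"claw":-1},{"x":44,"y":-24.2,"z":0,"rx":0,"ry":0,"rz":0,"claw":-1},{"x":51,"y":-28.2,"z":0,"rx":0,"ry":0,"rz":0,"claw":-1},{"x":58,"y":-32.2,"z":0,"rx":0,"ry":0,"rz":0,"claw":-1},{"x":58,"y":-32.2,"z":0,"rx":0,"ry":0,"rz":0,"claw":-1}]'
python3 - <<'E'
from h import *
favg(5);tgt([[.5532,.042,.148],[.5125,.0645,.148]],1.5936-np.pi/3)
o=get_obs();w=get_calibration("wrist");im=read_camera("wrist")
u=proj(w,[.509,.0663,.146],(o["position"],o["orientation"]));print(u); cv2.circle(im,tuple(int(v) for v in u.round()),3,(0,0,255),1)
cv2.imwrite("pics/w17.png",im)
E
```

```text
clock: 20.78
position: [0.5375, 0.0505, 0.1478]
orientation: [0.491, 0.871, 0.001, -0.002]
force: [0.7, 1.3, 2.6]
finger_gap: 0.0007
F avg [-1.62  1.64  3.2 ] std [0.3  0.44 0.12]
det 1.0
t 21.025 pos [0.5376 0.0504 0.1475] F [-2.17  1.44  3.36] gap 0.0005565422437595769
rot [ 0.01 -0.26 -0.18]
[-15.3   9.   -0.6]
[ 25.  -14.2  -0.4]
[291.62093386 198.49417323]
```

View pics/w17.png

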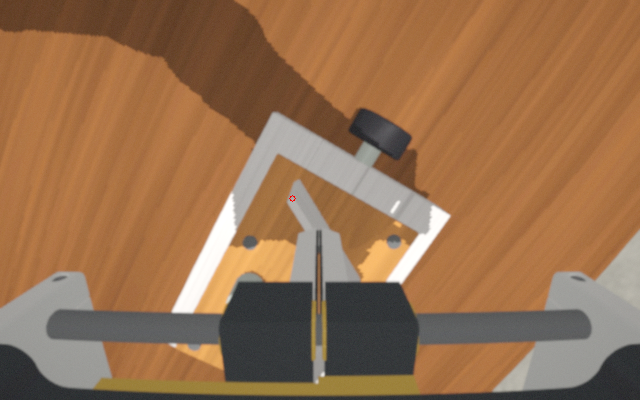

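```bash
python3 -m crank '[{"x":8,"y":-4.5,"z":-0.2,"rx":0,"ry":-0.2,"rz":0,"claw":-1},{"x":17,"y":-9.6,"z":-0.3,"rx":0,"ry":-0.2,"rz":0,"claw":-1},{"x":25,"y":-14.2,"z":-0.4,"rx":0,"ry":-0.2,"rz":0,"claw":-1},{"x":25,"y":-14.2,"z":-0.4,"rx":0,"ry":-0.2,"rz":0,"claw":-1}]'
python3 - <<'E'
from h import *
favg(5);tgt([[.51,.066,.148]],1.5936-np.pi/3)
cv2.imwrite("pics/w18.png",read_camera("wrist"))
E
```

```text
clock: 21.58
position: [0.5111, 0.0652, 0.148]
orientation: [0.491, 0.871, 0.0, -0.001]
force: [-1.3, 1.0, 3.5]
finger_gap: 0.0005
F avg [-1.46  1.51  3.27] std [0.28 0.32 0.2 ]
det 1.0
t 21.825 pos [0.5115 0.065  0.1477] F [-1.47  0.99  3.01] gap 0.0005357549539121267
rot [-0.09 -0.15 -0.15]
[ 1.6 -0.7 -0.3]
```

View pics/w18.png

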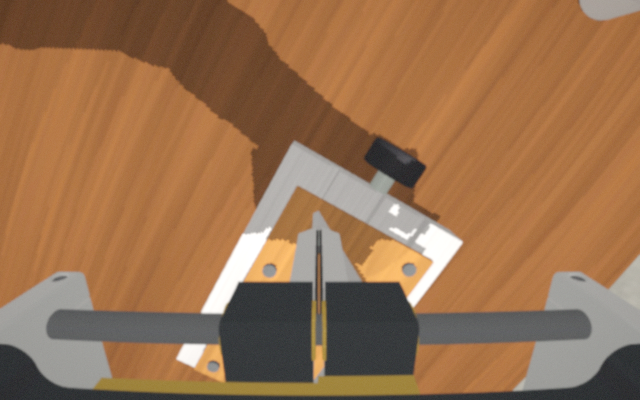

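```bash
python3 -m crank '[{"x":0,"y":0,"z":-5,"rx":0,"ry":0,"rz":0,"claw":-1},{"x":0,"y":0,"z":-20,"rx":0,"ry":0,"rz":0,"claw":-1},{"x":0,"y":0,"z":-45,"rx":0,"ry":0,"rz":0,"claw":-1},{"x":0,"y":0,"z":-70,"rx":0,"ry":0,"rz":0,"claw":-1},{"x":0,"y":0,"z":-80,"rx":0,"ry":0,"rz":0,"claw":-1},{"x":0,"y":0,"z":-80,"rx":0,"ry":0,"rz":0,"claw":-1}]'
python3 - <<'E'
from h import *
favg(4)
cv2.imwrite("pics/s19.png",read_camera("scene"))
E
```

```text
clock: 22.62
position: [0.5123, 0.0646, 0.2284]
orientation: [0.491, 0.871, 0.0, -0.001]
force: [1.1, 0.2, 0.3]
finger_gap: 0.0005
F avg [ 0.13 -0.45 -0.17] std [0.48 0.55 0.37]
```

View pics/s19.png

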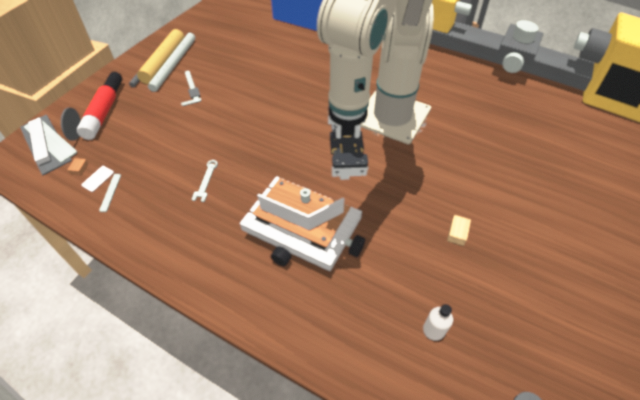

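The gripper is clear at TCP height 0.228 m. The spacer (305,195), spanner (205,180), offcut (459,230) and bottle (438,323) are where they were in the first picture. I'm handing the job in.

```bash
python3 -c "
from cell import close_job; print(close_job())"
```

```text
the job is handed in; nothing more can be done
None
```

I stroked the whole top edge with the closed fingertips, from the free end of the longer leg, round the bend, to the free end of the shorter leg. I then lifted clear and handed the job in at about 23 s. No verdict was reported.

- **Contact:** the averaged upward force was 2.0 N at the start, 2.8 N about halfway along the longer leg, 3.1 N at the bend, 3.2 N on the shorter leg and 3.3 N at the end. That suggests the guard sank about 2–3 mm, well under the 8 mm limit. edge_a, edge_b and edge_c were passed while moving, without a separate force reading there.
- **After lifting:** the averaged force was back to zero within noise. In the last scene picture the spacer, bottle, spanner and offcut were where they started and upright. I did not measure the guard's spring-back separately.
- **Disagreement:** first contact came at a reported TCP height of about 0.149–0.150 m, not the 0.173 m expected if the fingertips stand 25 mm ahead of the TCP. The cameras agreed that the visible tips sit roughly level with the reported TCP. The early part of the descent was therefore slow.
- **Risk:** because of this I could not confirm the rule that the grasp point stays more than 4 mm above the edge. If the grasp point really is 6 mm ahead of the reported TCP, that rule was broken. If it is 19 mm behind the real fingertips, as the brief implies, it was met.

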